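# Seat a nut in a fan bracket on the lever press and show it to the inspection camera

### The job

Take the red ball of the press lever, pull it all the way down so the ram seats the brass nut in the fan's bracket, and ease the lever slowly back up to its rest without letting it fly. Then lift the fan with its bracket out of the press and hold it in the air in front of the inspection camera: yellow hub on the lens axis, 18 cm from the lens, fan square to the lens, upright as seen by it, with the bracket's tab pointing at the lens. Finish while still holding it there, steady and touching nothing else, and leave the jar, circuit board, screwdriver and carton of fans alone.

Things in the scene. Friction and masses are not known exactly. Their poses are not given: they have to be found in the camera images.
- press: Blue bench lever press, fixed. Origin on the table right below its ram; own -x is its open front, z up. Base 235 x 120 x 20 mm, from 125 mm before the origin to 110 behind. Head 50 mm wide, front face 25 mm before the ram axis, underside 150, top 260 mm up; column behind it to 270 mm. Ram: steel, 18 mm thick, its end 75 mm up at rest. Lever on its right (-y) side, red ball 110 mm out.
- nest (a point): Steel nest on the press base, point on its top (30 mm above the table) below the ram; 64 mm wide, from 115 mm before the ram axis to 20 behind. 6 mm guides flank the tab, 8 mm stop behind it. Nothing holds the bracket down, but the ram hangs over the nut (33 mm free above the seated nut at lever rest): lift the bracket 10 to 25 mm, then draw it forward past the ram before lifting on.
- lever (a joint): Press lever angle, rad: 0 at rest (forward and up, 40 degrees above level), 1.05 at its bottom stop (20 below level). Turns in the press's own x-z plane about point pivot. A spring pulls it up always: about 4 N at the ball at rest, 7 N at the bottom, plus up to 3 N while the nut goes in; let go, it flies up. Moves the ram down 32 mm per rad.
- knob (a point): Centre of the red ball, 32 mm diameter, at the end of the 170 mm lever (10 mm steel rod). In the press's frame at rest: 130 mm forward, 110 mm right, 314 mm above the table; at the bottom stop 160 mm forward and 147 mm up. Moves and turns with the lever.
- pivot (a point): Point of the lever's turning axis in the plane of the ball: 0 forward, 110 mm to the right of the press origin and 205 mm above the table; 170 mm from the ball's centre.
- fan: Loose black fan, yellow hub, frame 60 x 60 x 25 mm (solid), upright on a 4 mm aluminium bracket; 0.12 to 0.25 kg. Origin under the bracket below the fan's centre; z up, x along the tab; faces look to +x and -x. Bracket 60 mm wide below the fan, then a 32 mm wide tab to x = 110 mm. Fan from 4 to 64 mm up. Starts on the nest 95 mm before the ram axis, x along the press's x.
- hub (a point): Centre of the fan (yellow hub), 34 mm above the fan's origin. Same axes as the fan.
- tab (a point): Point on top of the bracket's tab under the nut, 95 mm from the fan's origin along its x, 4 mm up.
- nut (a joint): How far the brass nut (16 mm diameter, 8 mm high, on the tab at x = 95 mm) is pressed in, m: 0 standing 5 mm proud of the tab, 0.005 seated flat on it. It takes about 10 N and stays where pressed; the press at its bottom stop seats it.
- stand: Fixed camera stand: black base 130 x 140 x 15 mm and a steel column 20 mm thick, 455 mm high, origin on the table straight below the lens, the column 95 mm behind it (+x); -x is where the camera looks.
- camera: White camera head (50 x 50 x 40 mm, black lens barrel with a green ring) clamped on the column at an adjustable height (0.29 to 0.35 m above the table). Origin at the lens, z up; looks towards its own -x and 25 degrees downward.
- lens (a point): Centre of the lens glass, 95 mm in front of the column axis, 3 mm below the camera's origin.
- view (a point): The point 180 mm ahead of the lens on its axis, where the hub is to be held (nothing to see there). x points along the lens axis back to the lens (25 degrees upward), y is level, z is the camera's up (leaning 25 degrees off vertical, away from the camera). The fan shown correctly has its own x, y, z along these.
- jar: Bystander: amber jar with red lid, 60 mm diameter, 75 mm high, loose. Origin under its centre.
- board: Bystander: green circuit board 80 x 55 mm, up to 16 mm high, loose. Origin under its centre.
- screwdriver: Bystander: orange-handled screwdriver, 170 mm long, lying on the table. Origin at the middle of its underside.
- carton: Bystander: open cardboard carton full of black fans, 240 x 180 x 100 mm, heavy, fixed in place. Origin under its centre.
Mind the look-alikes: they are no part of the job. Leave any brown look-alike of the fan alone.

How it is judged:
By the outcome, as a careful person would: the job done as asked, in the order asked, and still so for the second after the job is handed in, while the arm keeps its last pose, push and grip.
It also fails if it takes over 64 s, if anything falls off the work surface, if the arm or the gripper's body presses on something with over 40 N, if the wrist force passes 120 N, or if a joint passes its speed limit or range.

### The arm

A 6-joint arm with a two-finger parallel gripper is mounted at the origin on the work surface. World frame = base frame: x ahead of the robot, y to its left, z up, the work surface at z = 0. Lengths are in m, angles in rad, forces in N, time in s.
With the tool pointing down it reaches from about 0.25 to 0.775 m from the base axis. Payload 4 kg.
Tool frame: the origin (TCP) lies at the very end of the fingers, on their centre line; the grasp point (between the pads) lies 19 mm behind it; z points along the fingers, y is the direction in which the jaws open and shut (so a half turn about z gives the same grasp; the last joint's range is limited). The gripper opens to 94 mm and grips with 3 to 60 N. Pads are 16 mm wide; open, the fingers measure 119 mm over their backs; the gripper's body (75 mm by 177 mm) begins 78 mm behind the grasp point.
Start: joints at [-1.375, 0.087, 1.371, -0, 1.684, -0.103], TCP at [0.162, -0.526, 0.206] pointing down, gripper open.
Joint ranges: [-3.1, 3.1], [-0.76, 2.03], [0.27, 2.55], [-1.08, 4.22], [0.17, 2.65], [-2.57, 2.57]. Speed limits (rad/s): [2.79, 2.79, 3.14, 3.14, 3.14, 3.14].

### API

Orientations are given as [roll, pitch, yaw] about the fixed x, y, z axes, in that order (R = Rz(yaw) Ry(pitch) Rx(roll)).
In Python, from bench import robot, snapshot, calibration gives the robot as it stands. The module is installed in compiled form; this text tells all that it offers.
- The arm moves only by the tool servo_tool, never from a script. Its argument "series" is text: rows parted by semicolons, each of 5 numbers parted by spaces: the closure, from -1 (fully open) to 1 (shut), then the shift along the tool's x, y, z in cm, then the turn about the tool's z in rad. A call has 1 to 20 rows; each row is the pose to reach, as a shift and turn from the pose commanded when the call began, along the tool's axes at that moment; what a row does not reach only later rows make up. A row lasts 1/12 s, in which the tool goes at most 41.7 mm and 7.16 degrees, less where a joint would pass 70% of its speed; a pose out of reach is approached as far as the arm can. A call with a gripper value outside its range is refused whole. The fingers move at their own pace and stop on an object; the grip force is fixed at half the most. Time passes only in rows, so rows that repeat a pose let the fingers close. It gives the time, the measured TCP pose, the force and the opening at its end, in the units of the state.
- robot.get_obs(): the state, without advancing time (a new reading comes with each control period).
- snapshot(name): name is "scene" or "top" or "wrist"; returns (picture, depth): 420x560x3 uint8, red, green, blue; 420x560 float32, m along the optical axis (not along the pixel's ray), 0 where there is no reading.
- calibration(name): a dict with "fx", "fy", "cx", "cy" (pixels), "k1" (the pictures are not rectified: a ray, as slopes to the right and down, at radius r is drawn at 1 + k1 r^2 times it, then the intrinsics apply), "rvec" (rotation vector, rad) and "tvec" (3), from world to camera coordinates, as OpenCV has them; the wrist camera has in their place "tool_from_camera" (4x4, takes a point from camera to tool coordinates, whose origin is the TCP and whose axes are the flange's). Camera axes: x right, y down, z forward; pixel columns grow to the right and rows downward; lengths in m; the calibration is good to about 2 mm. A picture is of the moment at which its call begins: read the wrist's pose just before it. calibration takes no time and is no camera call.
- robot.close_job(): hands the job in, once; it reports no verdict.
The state is a dict: "time": time; "joint_positions": joint angles; "qvel": joint speeds; "joint_torque": joint torques, N m; "tool_pos": TCP position; "ee_rot": TCP orientation; "wrist_force": force on the tool from outside, world axes, zero at the start; "wrist_torque": the same for the moment, N m; "width": finger opening in m.
Only numpy, scipy, OpenCV 4.12 (cv2) and the standard library are available. Lean on these libraries where they do the work, as an engineer would, in place of code of your own. Each camera call takes 0.05 s, during which the arm holds its last target. There are 200 camera calls.

## Working session

There is one attempt and no reset: what is moved stays moved. The work goes in short steps, Python scripts to look and compute and a tool call to move; the robot and the scene stay as the last step left them, time stands still between calls to the robot, and variables do not carry over. Pictures are saved under pics/ and viewed, about 8 in all and at most 12, crops included, and the job is handed in when it is done.

Besides the shell and the picture viewer there is one more tool, called after ">>>" as name(argument=value, ...), one argument or row to a line, values as JSON. servo_tool: Moves the arm, as the interface text tells. Its arguments: {"type":"object","properties":{"series":{"type":"string"}},"required":["series"]}

```bash
mkdir -p pics; cat > h.py <<'E'
import numpy as np, cv2
from scipy.spatial.transform import Rotation as R
from bench import robot, snapshot, calibration
def snap(n,save=None):
    o=robot.get_obs(); p,d=snapshot(n)
    np.savez('pics/%s.npz'%(save or n),p=p,d=d,tp=o['tool_pos'],er=o['ee_rot'])
    if save: cv2.imwrite('pics/%s.png'%save,p[...,::-1])
    return p,d,o
def world(n,u,v,z,o=None):
    """pixel+depth -> world"""
    c=calibration(n); K=np.array([[c['fx'],0,c['cx']],[0,c['fy'],c['cy']],[0,0,1.]])
    q=cv2.undistortPoints(np.array([[[u,v]]],float),K,np.array([c['k1'],0,0,0.]))[0,0]
    P=np.array([q[0],q[1],1])*z
    if n=='wrist':
        T=np.array(c['tool_from_camera']); P=T[:3,:3]@P+T[:3,3]
        return R.from_euler('xyz',o['ee_rot']).as_matrix()@P+np.array(o['tool_pos'])
    Rm=cv2.Rodrigues(np.array(c['rvec'],float))[0]; return Rm.T@(P-np.array(c['tvec']).ravel())
def cloud(n,d,o=None):
    c=calibration(n); K=np.array([[c['fx'],0,c['cx']],[0,c['fy'],c['cy']],[0,0,1.]])
    h,w=d.shape; uv=np.stack(np.meshgrid(np.arange(w),np.arange(h)),-1).reshape(-1,1,2).astype(float)
    q=cv2.undistortPoints(uv,K,np.array([c['k1'],0,0,0.]))[:,0]
    P=np.c_[q,np.ones(len(q))]*d.reshape(-1,1)
    if n=='wrist':
        T=np.array(c['tool_from_camera']); P=P@T[:3,:3].T+T[:3,3]
        W=P@R.from_euler('xyz',o['ee_rot']).as_matrix().T+np.array(o['tool_pos'])
    else:
        Rm=cv2.Rodrigues(np.array(c['rvec'],float))[0]; W=(P-np.array(c['tvec']).ravel())@Rm
    W[d.ravel()==0]=np.nan
    return W.reshape(h,w,3)
E
python3 - <<'E'
from h import *
for n in ('scene','top'): snap(n,n)
o=robot.get_obs(); print(o); print(calibration('wrist'))
for n in ('scene','top'):print(calibration(n))
E
```

```text
{'time': 0.1, 'joint_positions': array([-1.37510586e+00,  8.78953818e-02,  1.37206974e+00,  3.19255537e-05,
        1.68361399e+00, -1.03100659e-01]), 'qvel': array([-0.00059195, -0.00119536, -0.0042066 ,  0.00083075, -0.00043425,
        0.00066401]), 'joint_torque': array([ 3.27926224e-03, -3.41251659e+01, -3.03303123e+01,  7.21464213e-02,
        3.04314983e-02, -9.37540153e-05]), 'tool_pos': array([ 0.16181152, -0.52514898,  0.20443036]), 'ee_rot': array([-3.13962001e+00, -2.36003592e-04,  2.98794461e-01]), 'wrist_force': array([0.11801108, 0.73561593, 0.09016642]), 'wrist_torque': array([-0.06281318,  0.02646298, -0.022573  ]), 'width': 0.09428501617326332}
{'fx': 291.4823330381468, 'fy': 291.4823330381468, 'cx': 276.82614466022983, 'cy': 217.09543113492063, 'k1': -0.009924867709735918, 'tool_from_camera': array([[ 1.45570712e-04, -9.63020931e-01, -2.69426548e-01,
         7.82489841e-02],
       [ 9.99999986e-01,  1.18690348e-04,  1.16059168e-04,
         9.07360012e-05],
       [-7.97890774e-05, -2.69426562e-01,  9.63020935e-01,
        -1.78078578e-01],
       [ 0.00000000e+00,  0.00000000e+00,  0.00000000e+00,
         1.00000000e+00]])}
{'fx': 409.6706582548494, 'fy': 409.6706582548494, 'cx': 279.35076280419054, 'cy': 206.65623306847846, 'k1': 0.029661554982733818, 'rvec': array([ 1.26708194,  2.20530488, -1.00085534]), 'tvec': array([ 0.22972501, -0.21485618,  1.65363139])}
{'fx': 525.5066436120053, 'fy': 525.5066436120053, 'cx': 282.15310867432265, 'cy': 206.893335632881, 'k1': -0.07252882844868754, 'rvec': array([ 2.17273988, -2.17905737,  0.09998299]), 'tvec': array([0.11686315, 0.62189293, 1.53589361])}
```

View pics/scene.png

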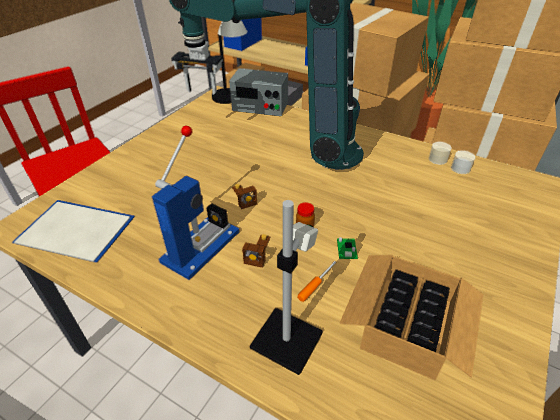

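View pics/top.png

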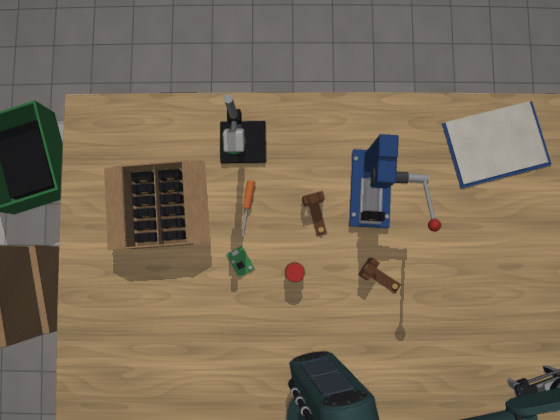

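Shown: the red ball is at scene (186,131) and top (434,225). The blue press is at top (370,190), with the black fan in its nest at top (373,215). The camera head is at scene (303,237) and top (234,140). 

Fan look-alikes are the brown ones at top (316,213) and (380,275), plus the black fans in the carton at (158,205). For the red ball they are the jar lid at top (294,272) and the red chair. I choose the black fan in the nest and the ball on the lever.

```bash
python3 - <<'E'
from h import *
for n in ('scene','top'):
    z=np.load(f'pics/{n}.npz'); p=z['p'].astype(int); d=z['d']; W=cloud(n,d); np.save(f'pics/{n}W.npy',W)
    r,g,b=p[...,0],p[...,1],p[...,2]
    def rep(name,m):
        P=W[m]; P=P[~np.isnan(P[:,0])]
        if len(P): print(n,name,len(P),'med',np.median(P,0).round(4),'min',np.percentile(P,2,0).round(4),'max',np.percentile(P,98,0).round(4))
    inw=(W[...,0]>.2)&(W[...,0]<.9)&(abs(W[...,1])<.6)&(W[...,2]>.01)
    red=(r>130)&(g<60)&(b<60)&inw
    rep('ball',red&(W[...,2]>.2)); rep('lid',red&(W[...,2]<.2))
    blue=(b>r*1.6)&(b>g*1.3)&inw&(b>60)
    rep('blue',blue); rep('bluetop',blue&(W[...,2]>.245)); rep('bluebase',blue&(W[...,2]<.03))
    P=W[blue&(W[...,2]<.03)&(W[...,2]>.01)][:,:2].astype(np.float32)
    print('base rect',cv2.minAreaRect(P))
    P=W[blue&(W[...,2]>.25)][:,:2].astype(np.float32)
    print('top rect',cv2.minAreaRect(P))
    bk=(p.max(-1)<60)&inw&(W[...,2]<.03)
    yel=(r>150)&(g>110)&(b<60)&inw&(W[...,2]>.03)
    rep('yel',yel)
    wh=(p.min(-1)>150)&inw&(W[...,2]>.2); rep('white',wh)
    gr=(g>r*1.5)&(g>b*1.3)&(g>80)&inw; rep('greenring',gr&(W[...,2]>.2))
    st=(W[...,2]>.42)&inw; rep('coltop',st)
z=[np.load(f'pics/{n}.npz')['p'] for n in('scene','top')]
a=cv2.resize(z[0][110:280,140:330],None,fx=2.1,fy=2.1,interpolation=3)
b=cv2.resize(z[1][90:270,200:450],None,fx=1.6,fy=1.98,interpolation=3)
h=min(a.shape[0],b.shape[0]); im=np.hstack([a[:h],b[:h]]);print(im.shape); cv2.imwrite('pics/crop1.png',im[...,::-1])
E
```

```text
scene ball 71 med [ 0.56   -0.2463  0.3229] min [ 0.5459 -0.2583  0.3117] max [ 0.5681 -0.2371  0.3309]
scene lid 186 med [0.4401 0.0851 0.0749] min [0.4103 0.0608 0.0567] max [0.4569 0.1064 0.0786]
scene blue 3669 med [ 0.7557 -0.1299  0.1553] min [ 0.5942 -0.1949  0.0135] max [ 0.7951 -0.0889  0.2711]
scene bluetop 806 med [ 0.7448 -0.1413  0.2613] min [ 0.6705 -0.1742  0.2463] max [ 0.7881 -0.1244  0.2726]
scene bluebase 991 med [ 0.724  -0.1103  0.0204] min [ 0.5757 -0.2048  0.011 ] max [ 0.7984 -0.0855  0.0258]
base rect ((0.6819747686386108, -0.14706222712993622), (0.12103032320737839, 0.23458361625671387), 87.19486999511719)
top rect ((0.5009214878082275, -0.11251849681138992), (0.059336960315704346, 0.5844935178756714), 80.89639282226562)
scene yel 217 med [0.6631 0.4349 0.0732] min [ 0.4427 -0.1321  0.0329] max [0.7516 0.5748 0.1058]
scene white 650 med [0.7826 0.2369 0.3307] min [ 0.5601 -0.2755  0.2077] max [0.8356 0.2597 0.4556]
scene coltop 3335 med [0.2159 0.0074 0.5243] min [ 0.2011 -0.5248  0.4241] max [0.8333 0.2439 0.6143]
top ball 45 med [ 0.5551 -0.2529  0.3283] m
[... 210 characters left out ...]
0.2039  0.0128] max [ 0.7875 -0.0921  0.2732]
top bluetop 894 med [ 0.7256 -0.1527  0.264 ] min [ 0.6667 -0.1773  0.254 ] max [ 0.782  -0.1285  0.274 ]
top bluebase 1073 med [ 0.6639 -0.1152  0.0198] min [ 0.5647 -0.2059  0.0118] max [ 0.7922 -0.0907  0.0272]
base rect ((0.6989437937736511, -0.3285251557826996), (0.24338459968566895, 0.5081680417060852), 6.553682327270508)
top rect ((0.7245566248893738, -0.15335805714130402), (0.04970477521419525, 0.12240958958864212), 86.17906188964844)
top white 15 med [0.7758 0.224  0.3407] min [0.7732 0.2149 0.3322] max [0.7803 0.2553 0.3451]
top coltop 2321 med [0.2147 0.006  0.5841] min [ 0.2008 -0.0503  0.4255] max [0.8211 0.2345 0.6529]
(356, 799, 3)
```

View pics/crop1.png

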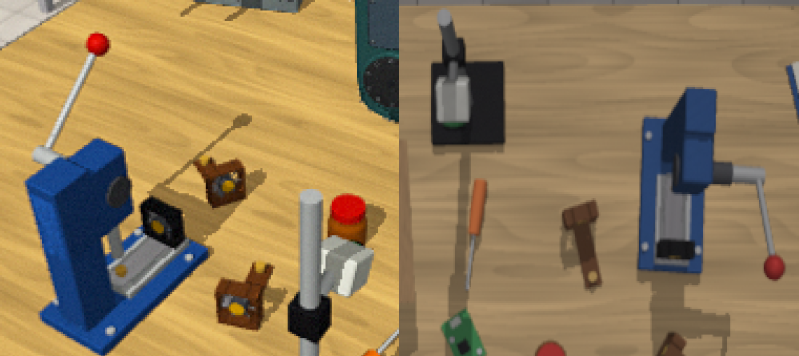

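The crop confirms it: the black fan with the yellow hub stands in the press nest, the nut is under the ram, and the ball is on the lever. The two brown ones are decoys. The press fit gives an origin of about (0.689,-0.149) and a yaw of about -3.3°. That predicts the knob at (0.553,-0.251,0.314), and the measurement agrees. I'll hover above the ball with tool x along the press's front direction.

>>> servo_tool(
  series="-1 5 0 -4 -0.12;-1 9 -1 -8 -0.25;-1 13 -2 -12 -0.37;-1 17 -4 -16.6 -0.5;-1 45.1 -14.7 -16.6 -2.785;-1 45.1 -14.7 -16.6 -2.785;-1 45.1 -14.7 -16.6 -2.785;-1 45.1 -14.7 -16.6 -2.785;-1 45.1 -14.7 -16.6 -2.785;-1 45.1 -14.7 -16.6 -2.785;-1 45.1 -14.7 -16.6 -2.785;-1 45.1 -14.7 -16.6 -2.785;-1 45.1 -14.7 -16.6 -2.785;-1 45.1 -14.7 -16.6 -2.785;-1 45.1 -14.7 -16.6 -2.785;-1 45.1 -14.7 -16.6 -2.785;-1 45.1 -14.7 -16.6 -2.785;-1 45.1 -14.7 -16.6 -2.785;-1 45.1 -14.7 -16.6 -2.785;-1 45.1 -14.7 -16.6 -2.785",
)

```text
time: 1.77
tool_pos: [0.5496, -0.2523, 0.3707]
ee_rot: [3.141, -0.001, 2.8]
wrist_force: [-0.5, 0.4, 0.8]
width: 0.0937
```

>>> servo_tool(
  series="-1 0 0 0 -0.284;-1 0 0 0 -0.284;-1 0 0 0 -0.284;-1 0 0 0 -0.284",
)

```text
time: 2.1
tool_pos: [0.5496, -0.2524, 0.3707]
ee_rot: [3.141, -0.001, 3.078]
wrist_force: [0.0, -0.2, -0.8]
width: 0.0939
```

```bash
python3 - <<'E'
from h import *
p,d,o=snap('wrist','w1'); W=cloud('wrist',d,o); np.save('pics/w1W.npy',W); p=p.astype(int)
print(o['tool_pos'],o['ee_rot'],o['joint_positions'].round(2))
r,g,b=p[...,0],p[...,1],p[...,2]
m=(r>130)&(g<60)&(b<60)&(W[...,2]>.25)
P=W[m]
from scipy.optimize import least_squares
f=least_squares(lambda c:np.linalg.norm(P-c,axis=1)-.016,np.median(P,0)-[0,0,.016],loss='soft_l1',f_scale=.002)
print('ball',len(P),f.x,np.abs(f.fun).mean(), np.argwhere(m).mean(0))
blue=(b>r*1.6)&(b>g*1.3)&(b>60)
for lo,hi in((.012,.028),(.255,.264)):
    Q=W[blue&(W[...,2]>lo)&(W[...,2]<hi)][:,:2].astype(np.float32); print(len(Q),cv2.minAreaRect(Q) if len(Q)>5 else '')
E
```

```text
[ 0.54959753 -0.252372    0.3707468 ] [ 3.14106453e+00 -1.22403100e-03  3.07819715e+00] [-0.52  0.25  0.86 -0.    2.04 -2.03]
ball 545 [ 0.5520197  -0.25395207  0.31312742] 0.00041729113865801327 [240.13761468 276.47706422]
2282 ((0.6708739995956421, -0.1512988805770874), (0.11664512753486633, 0.21548312902450562), 86.6242446899414)
383 ((0.674831748008728, -0.1612229347229004), (0.027293525636196136, 0.025137802585959435), 88.77740478515625)
```

View pics/w1.png

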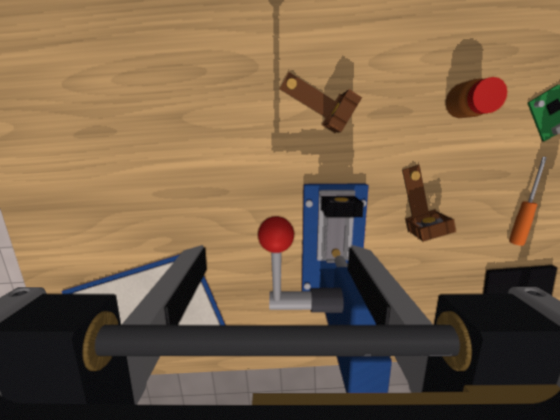

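The wrist picture shows the ball centred between the fingers at (276,235) and the black fan in the nest at (342,205). The fitted ball centre is (0.552,-0.254,0.313), as predicted. I'll descend and grip.

>>> servo_tool(
  series="-1 -0.25 -0.15 2.5 0;-1 -0.25 -0.15 5 0;-1 -0.25 -0.15 7 0;-1 -0.25 -0.15 7.7 0;-1 -0.25 -0.15 7.7 0;1 -0.25 -0.15 7.7 0;1 -0.25 -0.15 7.7 0;1 -0.25 -0.15 7.7 0;1 -0.25 -0.15 7.7 0;1 -0.25 -0.15 7.7 0;1 -0.25 -0.15 7.7 0;1 -0.25 -0.15 7.7 0;1 -0.25 -0.15 7.7 0",
)

```text
time: 3.23
tool_pos: [0.5521, -0.2541, 0.2946]
ee_rot: [-3.141, 0.0, 3.078]
wrist_force: [-0.3, -0.4, -0.5]
width: 0.0441
```

```bash
python3 - <<'E'
import numpy as np
# arc rows: tool x (forward), z(down) in cm relative to start, ball at angle 40deg -> -20
for a in np.linspace(0,1.05,21):
    t=np.deg2rad(40)-a; print(round(a,3), round((.17*np.cos(t)-.17*np.cos(np.deg2rad(40)))*100,2), round((.17*np.sin(np.deg2rad(40))-.17*np.sin(t))*100,2))
E
```

```text
0.0 0.0 0.0
0.053 0.56 0.7
0.105 1.07 1.43
0.158 1.55 2.18
0.21 1.99 2.95
0.262 2.39 3.75
0.315 2.74 4.57
0.368 3.06 5.41
0.42 3.32 6.26
0.473 3.55 7.12
0.525 3.72 8.0
0.578 3.85 8.88
0.63 3.94 9.77
0.683 3.98 10.66
0.735 3.97 11.55
0.788 3.91 12.44
0.84 3.81 13.33
0.893 3.66 14.21
0.945 3.46 15.08
0.998 3.22 15.94
1.05 2.94 16.79
```

Width is still closing, so a few more rows.

>>> servo_tool(
  series="1 0 0 0 0;1 0 0 0 0;1 0 0 0 0;1 0 0 0 0;1 0 0 0 0",
)

```text
time: 3.65
tool_pos: [0.5521, -0.2536, 0.2944]
ee_rot: [3.141, -0.0, 3.078]
wrist_force: [0.0, 3.4, 0.7]
width: 0.0305
```

>>> servo_tool(
  series="1 0.56 0 0.7 0;1 1.07 0 1.43 0;1 1.55 0 2.18 0;1 1.99 0 2.95 0;1 2.39 0 3.75 0;1 2.74 0 4.57 0;1 3.06 0 5.41 0;1 3.32 0 6.26 0;1 3.55 0 7.12 0;1 3.72 0 8 0;1 3.85 0 8.88 0;1 3.94 0 9.77 0;1 3.98 0 10.66 0;1 3.97 0 11.55 0;1 3.91 0 12.44 0;1 3.81 0 13.33 0;1 3.66 0 14.21 0;1 3.46 0 15.08 0;1 3.22 0 15.94 0;1 2.94 0 16.79 0",
)

```text
time: 5.32
tool_pos: [0.5223, -0.2519, 0.1281]
ee_rot: [-3.141, -0.0, 3.078]
wrist_force: [-3.6, 3.4, 8.7]
width: 0.0309
```

>>> servo_tool(
  series="1 -0.05 0 0.15 0;1 -0.1 0 0.3 0;1 -0.15 0 0.45 0;1 -0.15 0 0.45 0;1 -0.15 0 0.45 0",
)

```text
time: 5.73
tool_pos: [0.5236, -0.252, 0.1245]
ee_rot: [-3.141, -0.0, 3.078]
wrist_force: [-4.9, 3.1, 9.2]
width: 0.0306
```

```bash
python3 - <<'E'
from h import *
p,d,o=snap('scene','s2'); print(o['tool_pos'],o['wrist_force'],o['width'])
W=cloud('scene',d);p=p.astype(int); r,g,b=p[...,0],p[...,1],p[...,2]
m=(r>130)&(g<60)&(b<60)&(W[...,2]>.1)&(W[...,0]>.4)&(W[...,1]<-.2); print(m.sum(),np.median(W[m],0) if m.any() else '')
p,d,o=snap('wrist','w2'); W=cloud('wrist',d,o);p=p.astype(int); r,g,b=p[...,0],p[...,1],p[...,2]
P=W[(r>130)&(g<60)&(b<60)&(abs(W[...,1]+.25)<.05)&(W[...,2]>.1)]
from scipy.optimize import least_squares
f=least_squares(lambda c:np.linalg.norm(P-c,axis=1)-.016,np.median(P,0)-[0,0,.016],loss='soft_l1',f_scale=.002)
print('ball',len(P),f.x,np.abs(f.fun).mean())
E
```

```text
[ 0.52361954 -0.25199516  0.1245468 ] [-4.90415922  3.09316035  9.21729026] 0.030643299548453587
29 [ 0.5310887  -0.24925419  0.15823319]
ball 1301 [ 0.52195622 -0.25216606  0.1466527 ] 0.0003963556172177342
```

>>> servo_tool(
  series="1 -0.05 0 0.2 0;1 -0.1 0 0.4 0;1 -0.15 0 0.6 0;1 -0.15 0 0.6 0",
)

```text
time: 6.17
tool_pos: [0.525, -0.2521, 0.1222]
ee_rot: [-3.14, 0.001, 3.078]
wrist_force: [-9.7, 5.6, 21.4]
width: 0.0306
```

```bash
python3 - <<'E'
from h import *
p,d,o=snap('wrist','w3'); W=cloud('wrist',d,o);p=p.astype(int); r,g,b=p[...,0],p[...,1],p[...,2]
print(o['tool_pos'],o['wrist_force'],o['width'])
P=W[(r>130)&(g<60)&(b<60)&(abs(W[...,1]+.25)<.05)&(W[...,2]>.1)]
from scipy.optimize import least_squares
f=least_squares(lambda c:np.linalg.norm(P-c,axis=1)-.016,np.median(P,0)-[0,0,.016],loss='soft_l1',f_scale=.002)
print('ball',len(P),f.x,np.abs(f.fun).mean())
E
```

```text
[ 0.52497848 -0.25214966  0.1221663 ] [-9.66310405  5.61362754 21.44459837] 0.030577492745161618
ball 1316 [ 0.52267841 -0.25225444  0.14481829] 0.00040766536710136936
```

At the stop: the force rose to 21 N and the ball is at z=0.145. Now I'll ease it back up.

>>> servo_tool(
  series="1 0.3 0 -0.69 0;1 0.44 0 -1.11 0;1 0.58 0 -1.54 0;1 0.7 0 -1.97 0;1 0.82 0 -2.4 0;1 0.92 0 -2.83 0;1 1.02 0 -3.27 0;1 1.1 0 -3.71 0;1 1.17 0 -4.15 0;1 1.22 0 -4.59 0;1 1.27 0 -5.04 0;1 1.3 0 -5.48 0;1 1.33 0 -5.93 0;1 1.34 0 -6.38 0;1 1.34 0 -6.82 0;1 1.32 0 -7.26 0;1 1.3 0 -7.71 0;1 1.26 0 -8.15 0;1 1.21 0 -8.6 0;1 1.15 0 -9.04 0",
)

```text
time: 7.88
tool_pos: [0.5142, -0.2514, 0.2066]
ee_rot: [3.141, -0.0, 3.078]
wrist_force: [4.8, 2.4, 2.3]
width: 0.0303
```

>>> servo_tool(
  series="1 -0.07 0 -0.44 0;1 -0.15 0 -0.88 0;1 -0.24 0 -1.32 0;1 -0.35 0 -1.75 0;1 -0.47 0 -2.18 0;1 -0.6 0 -2.61 0;1 -0.73 0 -3.03 0;1 -0.89 0 -3.45 0;1 -1.05 0 -3.87 0;1 -1.22 0 -4.28 0;1 -1.4 0 -4.69 0;1 -1.6 0 -5.09 0;1 -1.8 0 -5.49 0;1 -2.02 0 -5.88 0;1 -2.24 0 -6.26 0;1 -2.48 0 -6.64 0;1 -2.72 0 -7.01 0;1 -2.97 0 -7.38 0;1 -3.23 0 -7.74 0;1 -3.51 0 -8.09 0",
)

```text
time: 9.55
tool_pos: [0.5493, -0.2534, 0.2872]
ee_rot: [3.141, -0.001, 3.078]
wrist_force: [1.7, 5.3, -0.5]
width: 0.0306
```

>>> servo_tool(
  series="1 -0.14 0 -0.18 0;1 -0.28 0 -0.35 0;1 -0.33 0 -0.45 0;1 -0.4 0 -0.55 0;1 -0.4 0 -0.55 0",
)

```text
time: 9.97
tool_pos: [0.5509, -0.2535, 0.2894]
ee_rot: [3.138, -0.01, 3.077]
wrist_force: [-3.2, 5.2, -6.2]
width: 0.0306
```

```bash
cat > ball.py <<'E'
from h import *
from scipy.optimize import least_squares
p,d,o=snap('wrist','w4'); W=cloud('wrist',d,o);p=p.astype(int); r,g,b=p[...,0],p[...,1],p[...,2]
print(o['tool_pos'],o['wrist_force'],o['width'])
P=W[(r>130)&(g<60)&(b<60)&(abs(W[...,1]+.25)<.05)&(W[...,2]>.1)]
f=least_squares(lambda c:np.linalg.norm(P-c,axis=1)-.016,np.median(P,0)-[0,0,.016],loss='soft_l1',f_scale=.002)
print('ball',len(P),f.x,np.abs(f.fun).mean())
E
python3 ball.py
```

```text
[ 0.55088995 -0.25345645  0.28935585] [-3.20803661  5.20059678 -6.23930181] 0.030628326899789005
ball 1210 [ 0.55217337 -0.25387585  0.31333153] 0.000383178676583326
```

The ball is back at its rest (z=0.313) against the stop. Releasing and rising.

>>> servo_tool(
  series="1 0.1 0 0.2 0;-1 0.1 0 0.2 0;-1 0.1 0 0.2 0;-1 0.1 0 0.2 0;-1 0.1 0 0.2 0;-1 0.1 0 0.2 0;-1 0.1 0 0.2 0;-1 0.1 0 0.2 0;-1 0.1 0 -2.5 0;-1 0.1 0 -5 0;-1 0.1 0 -7.5 0;-1 0.1 0 -7.5 0",
)

```text
time: 11.02
tool_pos: [0.553, -0.2546, 0.3743]
ee_rot: [-3.137, 0.009, 3.078]
wrist_force: [0.6, -0.1, 0.5]
width: 0.0935
```

```bash
python3 ball.py; python3 - <<'E'
from h import *
z=np.load('pics/w4.npz'); o=dict(tool_pos=z['tp'],ee_rot=z['er']); W=cloud('wrist',z['d'],o);p=z['p'].astype(int)
r,g,b=p[...,0],p[...,1],p[...,2]
blk=(p.max(-1)<75)&(W[...,2]>.085)&(W[...,2]<.1)&(abs(W[...,0]-.6)<.06)&(abs(W[...,1]+.14)<.06)
print('fan top',blk.sum(),cv2.minAreaRect(W[blk][:,:2].astype(np.float32)),np.median(W[blk],0))
ye=(r>120)&(g>80)&(b<70)&(W[...,2]>.03)&(W[...,2]<.06)&(abs(W[...,1]+.14)<.04)&(W[...,0]>.6)
print('nut',ye.sum(),np.median(W[ye],0) if ye.any() else '', W[ye][:,2].max() if ye.any() else '')
# stand from scene
W=np.load('pics/sceneW.npy');p=np.load('pics/scene.npz')['p'].astype(int)
c=(W[...,2]>.40)&(W[...,0]>.75)&(W[...,1]>.15)&(W[...,1]<.35); print('coltop',c.sum(),np.median(W[c],0), W[c].max(0),W[c].min(0))
bb=(p.max(-1)<60)&(W[...,2]>.008)&(W[...,2]<.022)&(W[...,0]>.6)&(W[...,1]>.1)&(W[...,1]<.4)
print('base',bb.sum(),cv2.minAreaRect(W[bb][:,:2].astype(np.float32)))
W=np.load('pics/topW.npy');p=np.load('pics/top.npz')['p'].astype(int)
bb=(p.max(-1)<60)&(W[...,2]>.005)&(W[...,2]<.025)&(W[...,0]>.65)&(W[...,1]>.1)&(W[...,1]<.4)
print('base top',bb.sum(),cv2.minAreaRect(W[bb][:,:2].astype(np.float32)))
g2=(W[...,2]>.29)&(W[...,2]<.38)&(W[...,0]>.65)&(W[...,1]>.15)&(W[...,1]<.3)
print('headtop',g2.sum(),cv2.minAreaRect(W[g2][:,:2].astype(np.float32)),np.median(W[g2],0))
E
```

```text
[ 0.55301105 -0.25461819  0.37425556] [ 0.56376393 -0.08227882  0.5285562 ] 0.09345013475325532
ball 537 [ 0.55201058 -0.25403559  0.31320864] 0.0004331780905646527
fan top 566 ((0.592637836933136, -0.14643600583076477), (0.060566551983356476, 0.02437523752450943), 87.20584106445312) [ 0.59191602 -0.14679014  0.09296398]
nut 2 [ 0.68670568 -0.14626575  0.04169544] 0.04199824300073074
coltop 299 [0.83152175 0.24091624 0.43576168] [0.83680517 0.24761906 0.45682065] [0.81522108 0.22804758 0.40010367]
base 2453 ((0.8260492086410522, 0.2381288856267929), (0.13091719150543213, 0.1398819535970688), 1.1588349342346191)
base top 1215 ((0.8242657780647278, 0.2355675995349884), (0.12873318791389465, 0.13808073103427887), 0.7015644907951355)
headtop 746 ((0.7810143232345581, 0.23431296646595), (0.1154889464378357, 0.05119280144572258), 1.018227458000183) [0.76646348 0.2318348  0.32889023]
```

The nut's top is at 0.042, so it is seated. The fan's top rectangle is 60.6 x 24.4 mm at (0.5926,-0.1464), which matches. I'll go down on the fan with the jaws across its y, offset 8 mm until the gripper's body is past the ball.

>>> servo_tool(
  series="-1 -1 3.5 0 -0.01;-1 -2 7 0 -0.01;-1 -3 10.5 0 -0.01;-1 -3.2 11.85 0 -0.01;-1 -3.2 11.85 0 -0.01;-1 -3.2 11.85 4 -0.01;-1 -3.2 11.85 8 -0.01;-1 -3.2 11.85 12 -0.01;-1 -3.2 11.85 16 -0.01;-1 -3.2 11.85 20 -0.01;-1 -3.2 11.85 23 -0.01;-1 -3.2 11.05 24.4 -0.01;-1 -3.2 11.05 24.4 -0.01;-1 -3.2 11.05 24.4 -0.01",
)

```text
time: 12.23
tool_pos: [0.5899, -0.1471, 0.1224]
ee_rot: [3.141, -0.003, 3.086]
wrist_force: [-0.3, -0.4, 0.8]
width: 0.0942
```

```bash
python3 - <<'E'
from h import *
p,d,o=snap('wrist','w5'); W=cloud('wrist',d,o); p=p.astype(int)
print(o['tool_pos'],o['ee_rot'],o['wrist_force'])
blk=(p.max(-1)<75)&(W[...,2]>.085)&(W[...,2]<.1)&(abs(W[...,0]-.6)<.06)&(abs(W[...,1]+.14)<.05)
print('fan top',blk.sum(),cv2.minAreaRect(W[blk][:,:2].astype(np.float32)),np.median(W[blk],0))
E
```

```text
[ 0.58990642 -0.14709858  0.12242038] [ 3.14137135e+00 -3.07970028e-03  3.08574788e+00] [-0.28340715 -0.44678909  0.75642506]
fan top 2457 ((0.5925411581993103, -0.14597679674625397), (0.06006358563899994, 0.0249416995793581), 86.68880462646484) [ 0.59182871 -0.14591684  0.09299041]
```

View pics/w5.png

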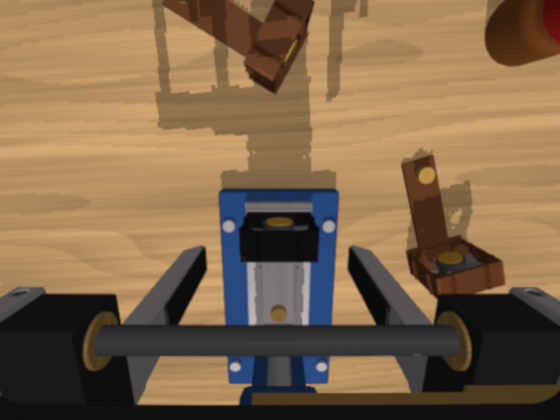

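The wrist view shows the fan centred between the jaws at (279,238) and the nut seated at (279,314). Descending to hub height and closing.

>>> servo_tool(
  series="-1 -0.25 0.12 2.5 0;-1 -0.25 0.12 5 0;-1 -0.25 0.12 7 0;-1 -0.25 0.12 7.75 0;-1 -0.25 0.12 7.75 0;1 -0.25 0.12 7.75 0;1 -0.25 0.12 7.75 0;1 -0.25 0.12 7.75 0;1 -0.25 0.12 7.75 0;1 -0.25 0.12 7.75 0;1 -0.25 0.12 7.75 0;1 -0.25 0.12 7.75 0;1 -0.25 0.12 7.75 0;1 -0.25 0.12 7.75 0",
)

```text
time: 13.45
tool_pos: [0.5942, -0.1452, 0.0473]
ee_rot: [-3.141, 0.001, 3.088]
wrist_force: [-0.6, -1.5, 4.7]
width: 0.0601
```

Gripped (60 mm). The servo can't tilt the tool, so I'll pivot the fan in the jaws by resting its tab on the fixed press head's front edge. First lift it 16 mm, draw it forward past the ram, then raise it.

>>> servo_tool(
  series="1 0 0 -0.6 0;1 0 0 -1.2 0;1 0 0 -1.7 0;1 0 0 -1.7 0;1 1.5 0 -1.7 0;1 4 0 -1.7 0;1 7 0 -1.7 0;1 10 0 -1.7 0;1 12.5 0 -1.7 0;1 13 0 -2.5 0;1 13 0 -5 0;1 13 0 -8 0;1 13 0 -11 0;1 13 0 -14 0;1 13 0 -17 0;1 13 0 -20 0;1 13 0 -23 0;1 13 0 -26 0;1 13 0 -27 0;1 13 0 -27 0",
)

```text
time: 15.12
tool_pos: [0.4656, -0.1382, 0.3203]
ee_rot: [-3.139, 0.007, 3.088]
wrist_force: [0.2, -1.3, -1.8]
width: 0.0597
```

```bash
python3 - <<'E'
from h import *
p,d,o=snap('wrist','w6'); print(o['tool_pos'],o['ee_rot'],o['wrist_force'],o['width'])
p,d,o=snap('scene','s6')
a=np.load('pics/w6.npz')['p'];im=np.hstack([a[130:420],cv2.resize(p[60:280,120:303],(240,290))]); cv2.imwrite('pics/c6.png',im[...,::-1]);print(im.shape)
E
```

```text
[ 0.4656384  -0.13824165  0.32025151] [-3.1390065   0.00744633  3.08807102] [ 0.1607977  -1.31880275 -1.82432287] 0.05971629286443627
(290, 800, 3)
```

View pics/c6.png

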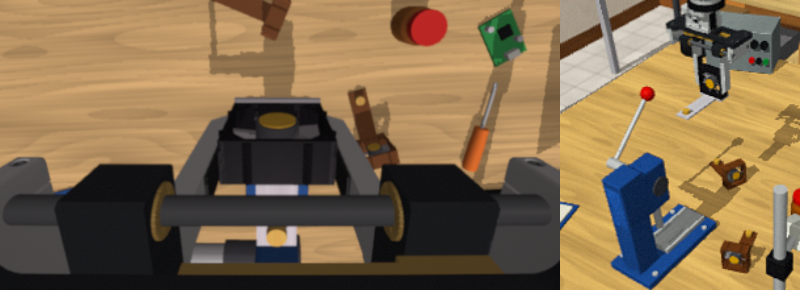

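Fan and bracket are held, the lever is at rest and the nest is empty. Next I'll measure the fan's pitch in the grip from the tab and top-face planes, and move back over the head.

```bash
cat > pitch.py <<'E'
from h import *
import sys
def pitch(name):
    p,d,o=snap('wrist',name); o2=dict(tool_pos=np.zeros(3),ee_rot=np.zeros(3)); Q=cloud('wrist',d,o2)
    # tool coords: fwd = -x (towards tab), up=-z, lateral y
    f,u,y=-Q[...,0],-Q[...,2],Q[...,1]
    def fit(m,nm):
        if m.sum()<30: print(nm,'few',m.sum()); return
        A=np.c_[f[m],np.ones(m.sum())]; b=u[m]
        for _ in range(4):
            c=np.linalg.lstsq(A,b,rcond=None)[0]; r=abs(A@c-b); k=r<max(.0015,2*np.median(r)); A,b=A[k],b[k]
        print(nm,m.sum(),'pitch deg',np.degrees(np.arctan(c[0])).round(2),'u at f0',c[1].round(4),'f range',A[:,0].min().round(4),A[:,0].max().round(4),'u',b.min().round(4),b.max().round(4),'res',r.mean().round(5)); return c
    pm=p.astype(int).min(-1)
    mt=(abs(y)<.013)&(f>.02)&(f<.125)&(u>-.06)&(u<.06)
    fit(mt,'tab')
    dark=(p.max(-1)<90)&(abs(y)<.024)&(abs(f)<.03)&(u>.025)&(u<.065)
    fit(dark,'top')
    print(o['tool_pos'],o['ee_rot'],o['wrist_force'],o['width'])
pitch(sys.argv[1])
E
python3 pitch.py w7
```

```text
tab 1008 pitch deg 4.44 u at f0 -0.0183 f range 0.051 0.1094 u -0.0164 -0.0051 res 0.00282
top 4658 pitch deg 0.87 u at f0 0.0456 f range -0.0142 0.0114 u 0.0439 0.0472 res 0.00048
[ 0.46410662 -0.13767715  0.3152234 ] [ 3.14113828e+00 -1.09769852e-03  3.08798722e+00] [ 0.8497119   0.01033737 -2.71592901] 0.05990167899385421
```

>>> servo_tool(
  series="1 -3 0 0 0;1 -6 0 0 0;1 -9 0 0 0;1 -11 0 0 0;1 -11 0 1 0;1 -11 0 1.5 0;1 -11 0 1.5 0",
)

```text
time: 15.85
tool_pos: [0.5721, -0.1432, 0.2972]
ee_rot: [3.14, -0.008, 3.088]
wrist_force: [-0.3, 0.2, -2.0]
width: 0.0599
```

>>> servo_tool(
  series="1 0 0 1 0;1 0 0 1.4 0;1 0 0 1.7 0;1 0 0 2 0;1 0 0 2.3 0;1 0 0 2.6 0;1 0 0 2.9 0;1 0 0 3.2 0;1 0 0 3.5 0;1 0 0 3.5 0",
)

```text
time: 16.68
tool_pos: [0.5731, -0.144, 0.2694]
ee_rot: [-3.14, 0.002, 3.087]
wrist_force: [-5.6, 0.4, 5.9]
width: 0.0598
```

```bash
python3 pitch.py w8
```

```text
tab 1672 pitch deg 4.52 u at f0 -0.0141 f range 0.0462 0.1111 u -0.0117 -0.0045 res 0.00045
top 4738 pitch deg 5.35 u at f0 0.0463 f range -0.016 0.009 u 0.0434 0.0483 res 0.00047
[ 0.57306872 -0.14402305  0.26938296] [-3.13984453e+00  2.23938338e-03  3.08715697e+00] [-5.57971667  0.41151203  5.8552956 ] 0.059839020765968136
```

The pivot works: 5° at a force of 6 N. Continuing.

>>> servo_tool(
  series="1 0 0 0.3 0;1 0 0 0.6 0;1 0 0 0.9 0;1 0 0 1.2 0;1 0 0 1.5 0;1 0 0 1.8 0;1 0 0 2.1 0;1 0 0 2.4 0;1 0 0 2.7 0;1 0 0 3 0;1 0 0 3 0",
)

```text
time: 17.65
tool_pos: [0.5727, -0.144, 0.2382]
ee_rot: [-3.14, -0.0, 3.087]
wrist_force: [-5.6, -0.0, 4.0]
width: 0.0599
```

```bash
python3 pitch.py w9
```

```text
tab 2545 pitch deg 22.84 u at f0 -0.0136 f range 0.0276 0.0869 u -0.0029 0.0237 res 0.00052
top 4830 pitch deg 22.69 u at f0 0.0516 f range -0.0265 -0.0028 u 0.0397 0.0511 res 0.00054
[ 0.57269445 -0.14403325  0.23820506] [-3.14028179e+00 -7.45860401e-05  3.08701927e+00] [-5.60032328 -0.01489933  3.9643504 ] 0.05991790816984387
```

>>> servo_tool(
  series="1 0 0 0.2 0;1 0 0 0.4 0;1 0 0 0.5 0;1 0 0 0.5 0;1 0 0 0.5 0;1 0 0 -0.5 0;1 0 0 -1.5 0;1 0 0 -2.5 0;1 0.5 0 -3.5 0;1 2 0 -5 0;1 2 0 -5 0;1 2 0 -5 0",
)

```text
time: 18.7
tool_pos: [0.5543, -0.1428, 0.2886]
ee_rot: [-3.14, 0.004, 3.088]
wrist_force: [0.1, -0.2, -2.6]
width: 0.0601
```

```bash
python3 pitch.py w10
```

```text
tab 2682 pitch deg 25.41 u at f0 -0.0138 f range 0.0248 0.084 u -0.0028 0.0265 res 0.00053
top 4808 pitch deg 25.17 u at f0 0.0526 f range -0.0277 -0.0046 u 0.0386 0.0511 res 0.00055
[ 0.55434356 -0.142798    0.28864072] [-3.14033333  0.00441735  3.08768331] [ 0.06629692 -0.18264515 -2.62325206] 0.06013935974628634
```

The pitch is 25.3° and stable. From the tool frame, the hub sits at 3 mm behind the TCP axis and 17.8 mm up, and the hub-to-tab distance comes out at 30.0 mm as it should. Now I'll locate the inspection camera precisely.

```bash
python3 - <<'E'
from h import *
for n in('scene','top'):
    W=np.load(f'pics/{n}W.npy');p=np.load(f'pics/{n}.npz')['p'].astype(int)
    reg=(W[...,0]>.65)&(W[...,0]<.9)&(W[...,1]>.15)&(W[...,1]<.32)
    def rep(k,m):
        P=W[m]
        if len(P): print(n,k,len(P),'med',np.median(P,0).round(4),'lo',np.percentile(P,3,0).round(4),'hi',np.percentile(P,97,0).round(4))
    rep('top face',reg&(W[...,2]>.45))
    for z0 in(.05,.15,.25,.38,.42): rep(f'col{z0}',reg&(W[...,2]>z0)&(W[...,2]<z0+.03)&(W[...,0]>.8))
    white=reg&(p.min(-1)>120)&(W[...,2]>.27)&(W[...,2]<.38)&(W[...,0]<.812); rep('head',white)
    P=W[white]
    if len(P)>50: # plane of head top: RANSAC-free histogram of pitch
        lab=cv2.kmeans(P.astype(np.float32),1,None,(3,10,1),1,0)
    r,g,b=p[...,0],p[...,1],p[...,2]
    gm=reg&(g>r+25)&(g>b+15)&(W[...,2]>.2); rep('green',gm)
    bk=reg&(p.max(-1)<70)&(W[...,2]>.22)&(W[...,2]<.40); rep('dark',bk)
z=[np.load(f'pics/{n}.npz')['p'] for n in('scene','top')]
a=cv2.resize(z[0][195:275,270:325],(275,400),interpolation=2); b=cv2.resize(z[1][85:170,205:275],(330,400),interpolation=2)
cv2.imwrite('pics/c11.png',np.hstack([a,b])[...,::-1])
E
```

```text
scene top face 87 med [0.8264 0.2383 0.4548] lo [0.8169 0.2296 0.4505] hi [0.8349 0.2465 0.4565]
scene col0.05 58 med [0.8324 0.2416 0.0648] lo [0.8238 0.2322 0.0509] hi [0.8352 0.2467 0.0793]
scene col0.15 69 med [0.8325 0.2424 0.1659] lo [0.8208 0.2325 0.1518] hi [0.8353 0.2471 0.1791]
scene col0.25 67 med [0.833  0.2411 0.2636] lo [0.8248 0.2323 0.2508] hi [0.8353 0.2469 0.2764]
scene col0.38 111 med [0.8326 0.2415 0.3953] lo [0.8252 0.2321 0.3809] hi [0.8359 0.2473 0.4083]
scene col0.42 134 med [0.8327 0.2422 0.4344] lo [0.8209 0.2322 0.4211] hi [0.8352 0.2472 0.4488]
scene head 330 med [0.7779 0.248  0.3321] lo [0.7396 0.2185 0.313 ] hi [0.7992 0.2605 0.344 ]
scene green 2 med [0.7302 0.2397 0.3219] lo [0.7299 0.2375 0.3213] hi [0.7304 0.2418 0.3224]
scene dark 337 med [0.838  0.2448 0.3123] lo [0.8135 0.2223 0.2881] hi [0.8404 0.2544 0.3251]
top top face 65 med [0.8238 0.2349 0.4541] lo [0.8149 0.2259 0.4514] hi [0.832  0.2436 0.4586]
top col0.05 2 med [0.8229 0.2244 0.0583] lo [0.8221 0.2242 0.0554] hi [0.8237 0.2246 0.0612]
top col0.25 2 med [0.8144 0.2301 0.2556] lo [0.8136 0.2292 0.2527] hi [0.8151 0.2311 0.2586]
top col0.38 30 med [0.8161 0.2319 0.3963] lo [0.8133 0.2251 0.3839] hi [0.8223 0.2423 0.4067]
top col0.42 33 med [0.8162 0.233  0.4363] lo [0.8141 0.2253 0.4237] hi [0.8265 0.2417 0.4494]
top head 239 med [0.7571 0.2247 0.3336] lo [0.7356 0.2123 0.3216] hi [0.7851 0.2562 0.3451]
top green 19 med [0.7307 0.2351 0.3172] lo [0.7286 0.2222 0.3132] hi [0.732  0.2457 0.3217]
top dark 276 med [0.8138 0.2293 0.3208] lo [0.7263 0.2087 0.2476] hi [0.8335 0.2503 0.3879]
```

View pics/c11.png

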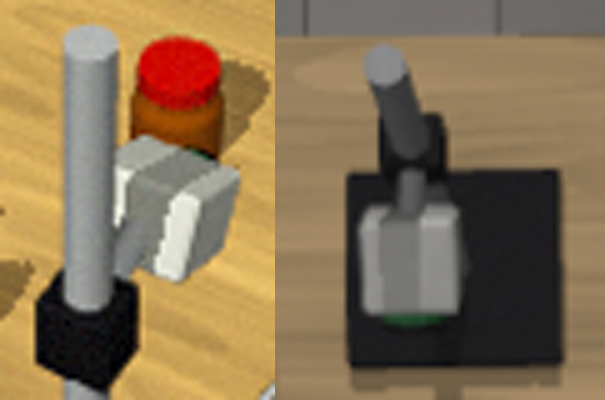

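The crops show the white head tilted 25°, with the green ring under its front edge at (413,320). The stand yaw is about 1° and the column axis about (0.8243,0.235). That puts the lens near (0.729,0.233,0.297). To firm up the height, I'll view the head from the side with the wrist camera, turned 90°, on the way.

>>> servo_tool(
  series="1 0.5 2 -2 0;1 1 4.5 -4 0;1 2 7.5 -6 0;1 3 10.5 -8 0;1 4 13.5 -10 0;1 4 16.5 -12 0.12;1 4 19.5 -12 0.24;1 4 22.5 -12 0.36;1 4 25.5 -12 0.48;1 4 28 -12 0.6;1 4 29.8 -12 0.72;1 4 29.8 -12 0.84;1 4 29.8 -12 0.96;1 4 29.8 -12 1.08;1 4 29.8 -12 1.2;1 4 29.8 -12 1.32;1 4 29.8 -12 1.44;1 4 29.8 -12 1.517;1 4 29.8 -12 1.517;1 4 29.8 -12 1.517",
)

```text
time: 20.42
tool_pos: [0.5302, 0.1573, 0.4052]
ee_rot: [-3.14, 0.0, 1.573]
wrist_force: [-0.5, 0.2, -2.3]
width: 0.0596
```

```bash
python3 - <<'E'
from h import *
p,d,o=snap('wrist','w12'); print(o['tool_pos'],o['ee_rot'],o['wrist_force'])
W=cloud('wrist',d,o); np.save('pics/w12W.npy',W); p=p.astype(int); r,g,b=p[...,0],p[...,1],p[...,2]
reg=(W[...,0]>.65)&(W[...,0]<.9)&(W[...,1]>.15)&(W[...,1]<.32)&(W[...,2]>.2)
gm=reg&(g>r+25)&(g>b+15); 
for k,m in(('green',gm),('white',reg&(p.min(-1)>110)),('all',reg)):
    P=W[m]; print(k,len(P),np.median(P,0).round(4),np.percentile(P,2,0).round(4),np.percentile(P,98,0).round(4)) if len(P) else print(k,0)
P=W[gm]; 
if len(P)>20:
    c=P.mean(0); u,s,v=np.linalg.svd(P-c); print('ring normal',v[2],s)
cv2.imwrite('pics/c12.png',cv2.resize(p[60:260,360:560].astype(np.uint8),(600,600),interpolation=2)[...,::-1])
E
```

```text
[0.53023161 0.15730568 0.40523183] [-3.13993071e+00  2.67673567e-04  1.57309898e+00] [-0.52613189  0.17528127 -2.2570182 ]
green 284 [0.7308 0.2361 0.3176] [0.7277 0.2199 0.3098] [0.7344 0.2508 0.3207]
white 2806 [0.7481 0.2346 0.3302] [0.7338 0.2124 0.3228] [0.7635 0.2586 0.3373]
all 4048 [0.7423 0.2347 0.3273] [0.7245 0.2117 0.2961] [0.763  0.2584 0.3371]
ring normal [-0.93617554 -0.01377701 -0.3512628 ] [0.15297169 0.04955271 0.02673462]
```

View pics/c12.png

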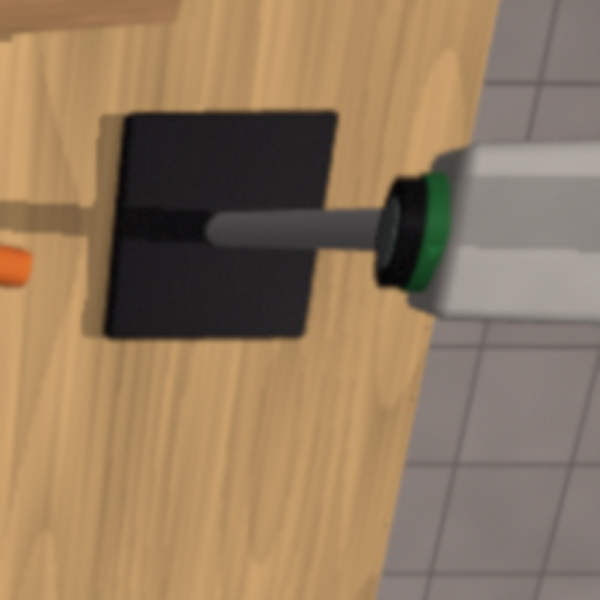

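The crop shows the head on the right, with the green ring at (435,230), the black barrel at (405,230) and the glass at (390,235). I'll fit the barrel cylinder.

```bash
python3 - <<'E'
from h import *
from scipy.optimize import least_squares
W=np.load('pics/w12W.npy');p=np.load('pics/w12.npz')['p'].astype(int); r,g,b=p[...,0],p[...,1],p[...,2]
reg=(W[...,0]>.70)&(W[...,0]<.9)&(W[...,1]>.2)&(W[...,1]<.27)&(W[...,2]>.25)
gm=reg&(g>r+25)&(g>b+15); bk=reg&(p.max(-1)<95)&~gm; wh=reg&(p.min(-1)>100)&~gm
P=W[wh&(W[...,0]>.742)]; A=np.c_[P[:,:2]-[.75,.235],np.ones(len(P))]
k=np.ones(len(P),bool)
for _ in range(5):
    c=np.linalg.lstsq(A[k],P[k,2],rcond=None)[0]; k=abs(A@c-P[:,2])<.002
print('top plane slope',np.degrees(np.arctan(c[:2])),'z',c[2],k.sum())
print('white y edges',np.percentile(P[:,1],[1,99]), 'edges by x:',[(x,np.percentile(P[abs(P[:,0]-x)<.003][:,1],[2,98]).round(4)) for x in(.745,.752,.76)])
for psi in(1.0,):
    a=np.radians(25);s=np.radians(psi)
    d=-np.array([np.cos(a)*np.cos(s),np.cos(a)*np.sin(s),np.sin(a)]); y=np.array([-np.sin(s),np.cos(s),0]); up=np.cross(y,d)*1
    if up[2]<0: up=-up
    o0=np.array([.7293,.2333,.297])
    for nm,m in(('green',gm),('black',bk)):
        Q=W[m]-o0; ax,ly,lz=Q@d,Q@y,Q@up
        print(nm,len(Q),'axial',np.percentile(ax,[2,25,50,75,98]).round(4),'y',np.percentile(ly,[2,50,98]).round(4),'up',np.percentile(lz,[2,50,98]).round(4))
        kk=lz>.005
        f=least_squares(lambda q:np.hypot(ly[kk]-q[0],lz[kk]-q[1])-q[2],[0,0,.017],loss='soft_l1',f_scale=.001); print('  cyl y,up,r',f.x.round(4),kk.sum(),abs(f.fun).mean())
    # axial histogram for front glass: points with large axial
    Q=W[bk]-o0; ax=Q@d; print(np.histogram(ax,bins=np.arange(-.03,.02,.002)))
    lz=Q@up; ly=Q@y
    for lo in np.arange(-.02,.02,.004):
        s_=(lz>lo)&(lz<lo+.004); print(round(lo,3),s_.sum(),np.median(ax[s_]).round(4) if s_.any() else '',np.percentile(ax[s_],[90]).round(4) if s_.any() else '')
E
```

```text
top plane slope [24.21885045  0.42672515] z 0.33111341937978395 1879
white y edges [0.21102339 0.25946351] edges by x: [(0.745, array([0.2119, 0.2588])), (0.752, array([0.2115, 0.2586])), (0.76, array([0.2116, 0.259 ]))]
green 284 axial [-0.0127 -0.0112 -0.0098 -0.0084 -0.0073] y [-0.0135  0.0028  0.0175] up [0.0102 0.0183 0.0209]
  cyl y,up,r [0.0017 0.0022 0.0179] 284 0.0005232768250704174
black 720 axial [-0.0132 -0.0122 -0.0043 -0.0014 -0.0008] y [-0.0197  0.002   0.0228] up [-0.0102  0.0141  0.0204]
  cyl y,up,r [ 0.0017 -0.0007  0.0196] 569 0.0024625740115428608
(array([  0,   0,   0,   0,   0,   0,   0,   1, 190,  10,   5,  68, 100,
       104, 242,   0,   0,   0,   0,   0,   0,   0,   0,   0]), array([-3.00000000e-02, -2.80000000e-02, -2.60000000e-02, -2.40000000e-02,
       -2.20000000e-02, -2.00000000e-02, -1.80000000e-02, -1.60000000e-02,
       -1.40000000e-02, -1.20000000e-02, -1.00000000e-02, -8.00000000e-03,
       -6.00000000e-03, -4.00000000e-03, -2.00000000e-03,  2.77555756e-17,
        2.00000000e-03,  4.00000000e-03,  6.00000000e-03,  8.00000000e-03,
        1.00000000e-02,  1.20000000e-02,  1.40000000e-02,  1.60000000e-02,
        1.80000000e-02]))
-0.02 0  
-0.016 5 -0.0014 [-0.0013]
-0.012 18 -0.0013 [-0.0011]
-0.008 26 -0.0014 [-0.0008]
-0.004 41 -0.0012 [-0.0007]
0.0 49 -0.0011 [-0.0008]
0.004 63 -0.0017 [-0.0009]
0.008 97 -0.003 [-0.0009]
0.012 138 -0.0039 [-0.0012]
0.016 256 -0.0057 [-0.0021]
```

The lens is at (0.7295,0.235,0.2995). The barrel radius is 18 mm, the top plane lies 19.9 mm above the axis, and the head centre is at y=0.2352, all consistent. The view point is (0.566,0.233,0.223), so the TCP target is (0.569,0.233,0.206) at yaw 3.156.

>>> servo_tool(
  series="1 0.7 0.4 0 -0.12;1 1.4 0.8 0 -0.24;1 2.2 1.2 0 -0.36;1 3 1.6 0 -0.48;1 4 2 0 -0.6;1 5 2.6 0 -0.72;1 6 3.2 0 -0.84;1 7 3.7 0 -0.96;1 7.53 3.94 0 -1.08;1 7.53 3.94 0 -1.2;1 7.53 3.94 0 -1.32;1 7.53 3.94 0 -1.44;1 7.53 3.94 0 -1.55;1 7.53 3.94 1 -1.582;1 7.53 3.94 3 -1.582;1 7.53 3.94 5.5 -1.582;1 7.53 3.94 8 -1.582;1 7.53 3.94 10.5 -1.582;1 7.53 3.94 12 -1.582;1 7.53 3.94 12 -1.582",
)

```text
time: 22.13
tool_pos: [0.5676, 0.232, 0.2806]
ee_rot: [-3.139, -0.009, -3.129]
wrist_force: [1.2, -0.0, -3.0]
width: 0.0598
```

>>> servo_tool(
  series="1 0 0 1.5 0;1 0 0 3.5 0;1 0 0 5.5 0;1 0 0 7 0;1 0 0 7.8 0;1 0 0 8 0;1 0 0 8 0;1 0 0 8 0;1 0 0 8 0;1 0 0 8 0;1 0 0 8 0",
)

```text
time: 23.05
tool_pos: [0.5697, 0.2325, 0.2074]
ee_rot: [3.141, 0.002, -3.13]
wrist_force: [-0.1, 0.4, -2.0]
width: 0.0599
```

```bash
python3 pitch.py w13; python3 - <<'E'
from h import *
p,d,o=snap('scene','s13'); W=cloud('scene',d); np.save('pics/s13W.npy',W)
print(o['joint_positions'].round(2))
i=p.astype(int); m=(i[...,0]>150)&(i[...,1]>110)&(i[...,2]<80)&(abs(W[...,0]-.58)<.08)&(abs(W[...,1]-.23)<.08)&(W[...,2]>.12)
print('yellow',m.sum(),np.median(W[m],0) if m.any() else '',np.argwhere(m).mean(0))
cv2.imwrite('pics/c13.png',cv2.resize(p[100:300,200:400],(600,600),interpolation=2)[...,::-1])
E
```

```text
tab 2683 pitch deg 25.39 u at f0 -0.0138 f range 0.0249 0.0841 u -0.0028 0.0265 res 0.00054
top 4751 pitch deg 25.31 u at f0 0.0526 f range -0.0276 -0.005 u 0.0386 0.051 res 0.00054
[0.56974456 0.23251439 0.20744555] [ 3.14117921e+00  1.75091413e-03 -3.13032403e+00] [-0.13248212  0.38639958 -2.01778328] 0.05987745349396828
[ 0.3   0.23  1.2  -0.    1.71 -1.29]
yellow 107 [0.57699133 0.2357111  0.23994176] [199.44859813 338.40186916]
```

View pics/c13.png

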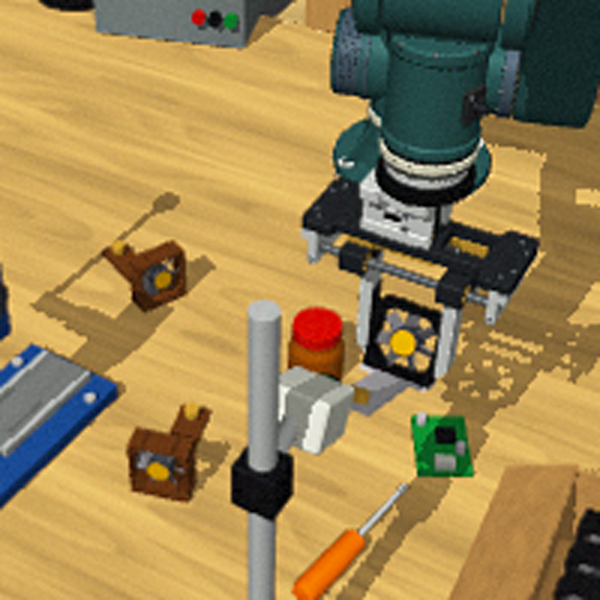

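The fan is held facing the lens with its tab toward it; in the crop the hub is at (403,342). The yellow mask was contaminated by the gripper's brass parts, so I'll recheck the hub at its own pixels.

```bash
python3 - <<'E'
from h import *
z=np.load('pics/s13.npz'); d=z['d']; i=z['p'].astype(int); W=np.load('pics/s13W.npy')
m=np.zeros(d.shape,bool); m[206:223,326:344]=1
m&=(i[...,0]>150)&(i[...,1]>110)&(i[...,2]<90)&(W[...,2]>.15)
print(m.sum(),np.argwhere(m).mean(0),W[m].mean(0),np.median(W[m],0))
c=np.median(W[m],0); a=np.radians(25.3)
print('hub centre from scene (raw), front face 12.5mm:',c-.0125*np.array([np.cos(a),.012,np.sin(a)]))
f,u=-.0032,.0178
hub=np.array([.5697,.2325,.2074])+[f,0,u]; L=np.array([.7295,.235,.2995]); s=np.radians(.8);b=np.radians(25)
d0=-np.array([np.cos(b)*np.cos(s),np.cos(b)*np.sin(s),np.sin(b)])
v=hub-L; print('hub',hub,'dist',v@d0,'off-axis',v-(v@d0)*d0)
print(robot.get_obs()['time'],robot.get_obs()['tool_pos'],robot.get_obs()['ee_rot'])
E
```

```text
57 [213.94736842 333.78947368] [0.57666    0.23304742 0.23114799] [0.57699133 0.2330813  0.23115534]
hub centre from scene (raw), front face 12.5mm: [0.5656903  0.2329313  0.22581337]
hub [0.5665 0.2325 0.2252] dist 0.17914594126656647 off-axis [-0.00065446 -0.00023308  0.00141035]
23.15 [0.56951278 0.23247    0.20691327] [ 3.14141478e+00  9.05071431e-04 -3.13032574e+00]
```

Both measurements agree to within 1 mm; the hub is about 1.5 mm high. One small trim, then let it settle.

>>> servo_tool(
  series="1 0 0 0.15 0;1 0 0 0.15 0;1 0 0 0.15 0;1 0 0 0.15 0;1 0 0 0.15 0;1 0 0 0.15 0;1 0 0 0.15 0;1 0 0 0.15 0;1 0 0 0.15 0;1 0 0 0.15 0",
)

```text
time: 23.98
tool_pos: [0.5693, 0.2324, 0.2048]
ee_rot: [-3.141, -0.0, -3.13]
wrist_force: [-0.8, -0.4, -1.9]
width: 0.0598
```

```bash
python3 pitch.py w14; python3 - <<'E'
from bench import robot
o=robot.get_obs(); print(abs(o['qvel']).max(),o['time']); print(robot.close_job())
E
```

```text
tab 2692 pitch deg 25.42 u at f0 -0.0138 f range 0.025 0.0841 u -0.0027 0.0266 res 0.00053
top 4739 pitch deg 25.12 u at f0 0.0526 f range -0.0278 -0.0049 u 0.0388 0.0511 res 0.00053
[0.56930066 0.23241184 0.20483275] [-3.14149734e+00 -1.41604212e-05 -3.13035466e+00] [-0.80010454 -0.44168992 -1.91295791] 0.05979123327032883
0.0015900325837960073 24.0333
the job is handed in; nothing more can be done
None
```

The nut is seated, the lever is back at rest, and the fan is held in front of the inspection camera. I handed the job in at 24.0 s.

- **Press:** I gripped the red ball and pulled it to the bottom stop, where the force rose to 21 N and the ball was at z = 0.145 m. I eased the lever up over about 4 s and let go only at rest, with the ball back at z = 0.313 m. The nut's top measured 42 mm above the table, which is its seated height.
- **Tilting the fan:** I lifted the fan 17 mm, drew it forward past the ram and raised it. The servo can't tilt the tool, so I pivoted the fan in the jaws by pressing its tab on the front edge of the fixed press head, with about 6 N.
- **Last checks:**
  - The hub is within about 1 mm of the lens axis and about 18 cm from the lens.
  - The pitch is 25.1–25.4°, where 25° is wanted. The fan is within 0.2° of the lens in yaw, though my estimate of the camera stand's own yaw ranges from 0.7° to 1.2°.
  - The arm is still, and nothing is near the fan.
- **Disagreements:** The scene camera sits about 3–4 mm off in y from the top and wrist cameras near the press, so I relied on the wrist camera to locate the lens. My first hub reading from the scene camera was spoiled by the gripper's brass parts. Redone, it agreed with the wrist camera to within 1 mm.

I did not touch the jar, board, screwdriver, carton or brown look-alikes.

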